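# Line up the cart's axle bushings with the alignment pin

### The job

The glue under the two brass bushings on the upturned toy cart is still wet: press the red ejector slide fully home so that it pushes the alignment pin's orange handle out of the blue holder, then take the pin by the handle and thread its rod through the near bushing (funnel side first) and on through the far one, until the tip stands about 2 cm out beyond the far bushing. Finish there still gripping the handle, holding the pin still through both bushings while the glue sets. Leave the two stacks of foam turtles and the wheel tray where they are.

Things in the scene. Friction and masses are not known exactly. Their poses are not given: they have to be found in the camera images.
- holder: fixed pin holder: blue block 60 mm wide (x), 194 mm long (y), open-topped channel along y, wall tops 54 mm high, on a plywood base 80 mm wide. Origin on the table under the channel, 90 mm from its open mouth (y = -90 mm); the slide is at the +y end. A pin in it lies 41 mm above the table along y, tip to +y, and can be lifted straight out
- holder_mouth (a point): centre of the channel's open end, 41 mm above the table. From it an aluminium tongue 14 mm wide, 30 mm high runs 60 mm on along the holder's -y with nothing beside it: the pushed-out handle slides onto it and is gripped there from above, a finger either side
- ejector (a joint): travel of the red ejector slide in m: 0 = at rest, 0.060 = pressed fully home (a hard stop), along the holder's -y. A spring pushes it back: 2.4 N at rest, 7.2 N fully pressed. The pin it pushed out stays out when the slide springs back
- ejector_back (a point): centre of the back face (+y face, the one to push) of the slide's upright red plate, 80 mm above the table; moves with the slide. Plate 40 mm wide, 10 mm thick, from 57 to 97 mm above the table, clear above the channel walls. Push along the holder's -y
- pin: loose alignment pin, 60 to 130 g: orange handle 22 x 22 x 50 mm with a 10 mm steel rod 120 mm long. Origin at the handle's centre; y axis along the pin to the tip. It starts in the channel, handle sunk between the walls, centre 27 to 31 mm inside the mouth, tip 2 to 6 mm short of the slide; a full press brings the handle's centre about 27 mm outside the mouth, all of it out
- pin_tip (a point): centre of the rod's tip, 145 mm from the pin's origin along its y axis; the last 6 mm of the rod taper to 6 mm diameter
- pin_shoulder (a point): point on the pin's axis where the rod enters the handle, 25 mm from the pin's origin along y
- cart: fixed: upturned yellow toy cart (180 x 76 mm) on a plywood board (220 x 140 x 12 mm). Origin on the table under the middle between two brass bushings on light wood posts, in line along the cart's y, axis 90 mm above the table. An axle with two green 60 mm wheels (tops 120 mm high, 120 mm over both) is fitted 110 mm along +x
- near_mouth (a point): centre of the funnel mouth of the near bushing (cart y = -40 mm, 90 mm above the table): the pin enters here, moving along the cart's +y. Both bushings are alike: 22 mm long, 14 mm bore, a 22 mm wide funnel on the -y side narrowing to the bore over 7 mm, 31 mm outside; near one y -40 to -18 mm, far one 18 to 40 mm
- far_exit (a point): centre of the plain outer end of the far bushing, where the tip comes out (cart y = +40 mm, 90 mm above the table)
- turtles: loose stack of colourful foam turtle cut-outs, about 150 x 120 mm, 44 mm high, standing beyond the task's things; origin under its middle
- turtles2: second, 55 mm high stack of foam turtle cut-outs, 150 x 120 mm, close to the robot on its left; origin under its middle
- wheel_tray: white open tray of toy wheels, 110 x 150 x 40 mm, close to the robot on its right; origin under its centre
Mind the look-alikes: they are no part of the job. Of the things like the pin, leave any that is brown; of the rest the larger one is meant.

How it is judged (in metres and radians):
On the way, in this order (a step that is already met when the one before it is completed fails the run):
1. the slide is pressed home (at least 52 of its 60 mm) and has pushed the pin out along the channel (handle centre at least 15 mm outside the mouth) (value of joint ejector above 0.052 m and y of pin in the frame of holder below -0.105 m and height (world z) of pin below 0.05 m), for 0.05 s.
2. the gripped pin's tip has passed through the near bushing's bore (y of pin_tip in the frame of cart between -0.018 and 0.045 m and x of pin_tip in the frame of cart between -0.006 and 0.006 m and z of pin_tip in the frame of cart between 0.084 and 0.096 m and contact force between the fingers and pin above 1 N), for 0.05 s.
At the end, for the whole second after the job is handed in: The rod spans both bushings: tip at least 8 mm out beyond the far bushing and within 5 mm of the bushings' axis, shoulder still on the near side and within 8 mm of the axis, pin in line within 0.08 rad, at rest (below 20 mm/s), and gripped by the fingers with more than 3 N through the last second (y of pin_tip in the frame of cart above 0.048 m and y of pin_shoulder in the frame of cart below -0.038 m and x of pin_tip in the frame of cart between -0.005 and 0.005 m and z of pin_tip in the frame of cart between 0.085 and 0.095 m and x of pin_shoulder in the frame of cart between -0.008 and 0.008 m and z of pin_shoulder in the frame of cart between 0.082 and 0.098 m and angle between the y axis of pin and the y axis of cart, either way round below 0.08 rad and contact force between the fingers and pin above 3 N and linear speed of pin below 0.02 m/s); the arm keeps its last pose, push and grip.
It fails at once if a stack of foam turtles or the wheel tray is moved by more than 30 mm (distance of any of turtles, turtles2, wheel_tray from where it was at the start of the episode above 0.03 m).
It also fails if it takes over 62 s, if anything falls off the work surface, if the arm or the gripper's body presses on something with over 40 N, if the wrist force passes 120 N, or if a joint passes its speed limit or range.

### The arm

A 6-joint arm with a two-finger parallel gripper is mounted at the origin on the work surface. World frame = base frame: x ahead of the robot, y to its left, z up, the work surface at z = 0. Lengths are in mm, angles in rad, forces in N, time in s.
With the tool pointing down it reaches from about 150 to 775 mm from the base axis. Payload 6.1 kg.
Tool frame: the origin (TCP) lies at the very end of the fingers, on their centre line; the grasp point (between the pads) lies 19 mm behind it; z points along the fingers, y is the line along which they close (so a half turn about z gives the same grasp; the last joint's range is limited). The gripper opens to 85 mm and grips with 20 to 120 N. Pads are 22 mm wide; open, the fingers measure 114 mm over their backs; the gripper's body (76 mm by 85 mm) begins 54 mm behind the grasp point. The pads swing forward as they close: fully open they stand 13 mm farther back than shut.
Start: joints at [-1.322, 0.126, -0.04, 1.405, 0, 1.571], TCP at [129.271, -508.82, 231.295] pointing down, gripper open.
Joint ranges: [-2.72, 2.72], [-0.95, 1.95], [-1.27, 1.35], [-1.78, 2.02], [-1.46, 1.47], [-3.14, 3.14]. Speed limits (rad/s): [2.39, 2.39, 3.01, 3.14, 3.14, 3.14].

### API

Orientations are given as [roll, pitch, yaw] about the fixed x, y, z axes, in that order (R = Rz(yaw) Ry(pitch) Rx(roll)).
In Python, from bench import r gives the robot as it stands.
- The arm moves only by the tool play_rows, never from a script. Its argument "targets" is a list of rows, each a list of 3 entries, a list of its own where there are three numbers: the turn, a rotation vector about the tool's x, y, z in degrees, then the shift along the tool's x, y, z in mm, then the finger opening in mm, from 0 to 85.4. A call has exactly 5 rows; each row shifts and turns the commanded pose from where the row before left it, along the tool's axes as they then stand; what a row does not reach is not made up. A row lasts 1/12 s, in which the tool goes at most 41.7 mm and 7.16 degrees, less where a joint would pass 70% of its speed; a pose out of reach is approached as far as the arm can. A call with a gripper value outside its range is refused whole. The fingers move at their own pace and stop on an object; the grip force is fixed at half the most. Time passes only in rows, so rows that do not move let the fingers close, or fill a call up. It gives the time, the measured TCP pose, the force, the opening and the grip force at its end, in the units of the state.
- r.sense(): the state, without advancing time (a new reading comes with each control period).
- r.read_camera(name): name is "scene" or "top"; returns a dict with "color" (480x640x3 uint8, red, green, blue), "K" (3x3 intrinsics, pixels), "k1" (the pictures are not rectified: a ray, as slopes to the right and down, at radius r is drawn at 1 + k1 r^2 times it, then the intrinsics apply), "rvec" (rotation vector, rad) and "tvec" (3), from world to camera coordinates, as OpenCV has them. Camera axes: x right, y down, z forward; pixel columns grow to the right and rows downward; lengths in mm; the calibration is good to about 2 mm. A picture is of the moment at which its call begins. There is no depth.
- r.sign_off(): hands the job in; it is judged then, once.
Trained networks look in the newest picture that a camera, given by its name, has taken for a name from the list of things; names that differ only in an ending like _2 or _b are one class to them, and where a whole thing is asked for, a point or a joint stands for the part that bears it (a point fixed in the world has none). Each returns a list of dicts, best first, with "p" (0 to 1); they miss things now and then, are a little off and sometimes report something else, mostly with a low value. They report only what shows in the picture. A call takes as long as a camera call. They do not tell look-alikes from the thing itself.
- r.spot_in(camera, query): "rect" ([left, top, width, height] in pixels, round what is visible of it).
- r.masks_of(camera, query): "region" (480x640 bool, what is visible of it) and "rect" ([left, top, width, height] in pixels, round what is visible of it).
- r.pinpoint(camera, query): "centre" ([column, row] in pixels: a listed point, or the origin of a listed thing).
The state is a dict: "clock": time; "q": joint angles; "qd": joint speeds; "joint_efforts": joint torques, N m; "ee_pos": TCP position; "tcp_rot": TCP orientation; "contact_force": force on the tool from outside, world axes, zero at the start; "moment": the same for the moment, N m; "width": finger opening in mm; "finger_force": force on a finger pad.
Only numpy, scipy, OpenCV 4.12 (cv2) and the standard library are available. Lean on these libraries where they do the work, as an engineer would, in place of code of your own. Each camera call takes 0.05 s, during which the arm holds its last target. There are 200 camera calls.

## Working session

There is one attempt and no reset: what is moved stays moved. The work goes in short steps, Python scripts to look and compute and a tool call to move; the robot and the scene stay as the last step left them, time stands still between calls to the robot, and variables do not carry over. Pictures are saved under pics/ and viewed, at most 10 in all, crops included, and the job is handed in when it is done.

Besides the shell and the picture viewer there is one more tool, called by a JSON object that holds its "method" and its "body", one argument or row to a line. play_rows: Moves the arm, as the interface text tells. Its arguments: {"type":"object","properties":{"targets":{"type":"array"}},"required":["targets"]}

```bash
mkdir -p pics; ls
cat > h.py <<'E'
import numpy as np, cv2
from bench import r
from scipy.spatial.transform import Rotation as R
def cam(n):
    c=r.read_camera(n); c['Rm']=cv2.Rodrigues(np.array(c['rvec'],float))[0]; c['t']=np.array(c['tvec'],float).ravel(); c['K']=np.array(c['K'],float); return c
def ray(c,px):
    K=c['K']; d=np.array([(px[0]-K[0,2])/K[0,0],(px[1]-K[1,2])/K[1,1]]); u=d.copy()
    for _ in range(30): u=d/(1+c['k1']*(u@u))
    v=c['Rm'].T@np.array([u[0],u[1],1]); return -c['Rm'].T@c['t'], v/np.linalg.norm(v)
def atz(c,px,z):
    o,v=ray(c,px); return o+v*(z-o[2])/v[2]
def proj(c,P):
    p=c['Rm']@np.array(P,float)+c['t']; u=p[:2]/p[2]; u=u*(1+c['k1']*(u@u)); return [c['K'][0,0]*u[0]+c['K'][0,2],c['K'][1,1]*u[1]+c['K'][1,2]]
def tri(l):
    A=np.zeros((3,3));b=np.zeros(3);L=[]
    for c,px in l:
        o,v=ray(c,px);M=np.eye(3)-np.outer(v,v);A+=M;b+=M@o
    X=np.linalg.solve(A,b)
    return X,[float(np.linalg.norm((np.eye(3)-np.outer(v,v))@(X-o))) for o,v in [ray(c,px) for c,px in l]]
E
cat > look.py <<'E'
from h import *
np.set_printoptions(precision=1,suppress=True)
print(r.sense())
C={n:cam(n) for n in('scene','top')}
for n,c in C.items():
    cv2.imwrite(f'pics/{n}0.png',c['color'][:,:,::-1]); print(n,-c['Rm'].T@c['t'],c['k1'],c['K'][0])
    for q in ['holder','holder_mouth','ejector_back','pin','pin_tip','pin_shoulder','cart','near_mouth','far_exit','turtles','turtles2','wheel_tray']:
        print(n,q,[(round(d['p'],2),np.round(d['centre'],1).tolist()) for d in r.pinpoint(n,q)[:4]])
E
python3 look.py
```

```text
pics
{'clock': 0.0, 'q': array([-1.3,  0.1, -0. ,  1.4, -0. ,  1.6]), 'qd': array([ 0., -0.,  0., -0.,  0.,  0.]), 'joint_efforts': array([  0. , -43.6,  35.3,   0. ,  -0. ,  -0. ]), 'ee_pos': array([ 129.2, -508.4,  230.5]), 'tcp_rot': array([-3.1,  0. ,  0.2]), 'contact_force': array([ 0. ,  0.1, -0.4]), 'moment': array([-0.,  0.,  0.]), 'finger_force': 0.0, 'width': 85.06210617489609}
scene [1154.9   17.5  829.3] -0.03119218023094272 [446.1   0.  320.8]
scene holder [(0.59, [441.8, 254.9]), (0.32, [321.2, 354.6])]
scene holder_mouth [(0.64, [406.9, 242.1])]
scene ejector_back [(0.59, [488.6, 241.6])]
scene pin [(0.61, [421.7, 305.4]), (0.52, [418.8, 240.9])]
scene pin_tip [(0.67, [467.0, 327.3]), (0.61, [368.4, 273.2])]
scene pin_shoulder [(0.77, [431.8, 309.4]), (0.68, [360.4, 304.2]), (0.45, [429.0, 240.4])]
scene cart [(0.82, [253.3, 271.5]), (0.46, [441.4, 253.1])]
scene near_mouth [(0.57, [230.9, 253.6])]
scene far_exit [(0.75, [266.8, 246.7]), (0.73, [408.8, 241.9])]
scene turtles [(0.69, [319.4, 350.6]), (0.58, [431.9, 189.9])]
scene turtles2 [(0.69, [319.4, 350.6]), (0.58, [431.9, 189.9])]
scene wheel_tray [(0.83, [209.5, 197.5])]
top [ 344.    42.5 1087. ] 0.03626794860685364 [448.9   0.  320. ]
top holder [(0.8, [208.5, 246.0])]
top holder_mouth [(0.58, [238.0, 254.1])]
top ejector_back [(0.49, [156.2, 236.2]), (0.37, [390.6, 220.0])]
top pin [(0.89, [225.7, 251.3]), (0.62, [237.5, 187.3]), (0.5, [293.6, 182.6])]
top pin_tip [(0.76, [283.0, 220.3]), (0.76, [194.5, 169.4]), (0.64, [169.5, 237.5])]
top pin_shoulder [(0.76, [213.3, 252.7]), (0.71, [292.2, 190.0]), (0.66, [156.2, 237.2]), (0.59, [388.3, 216.9])]
top cart [(0.9, [388.4, 221.6])]
top near_mouth [(0.93, [413.6, 209.5])]
top far_exit [(0.34, [460.4, 323.1])]
top turtles [(0.86, [326.1, 144.0]), (0.69, [198.6, 344.3])]
top turtles2 [(0.86, [326.1, 144.0]), (0.69, [198.6, 344.3])]
top wheel_tray [(0.63, [459.0, 325.6])]
```

```bash
python3 -c "
import cv2
a=cv2.imread('pics/top0.png')
cv2.imwrite('pics/topc.png',cv2.resize(a[130:330,130:400],None,fx=2.96,fy=2.96,interpolation=cv2.INTER_CUBIC))
"
```

```text
(no output)
```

View pics/scene0.png

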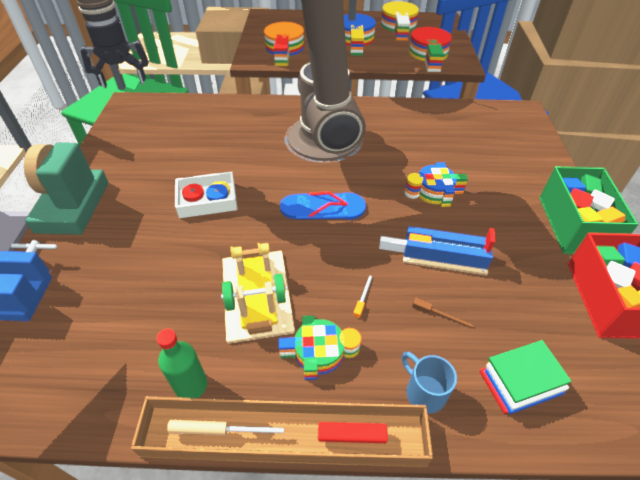

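View pics/top0.png

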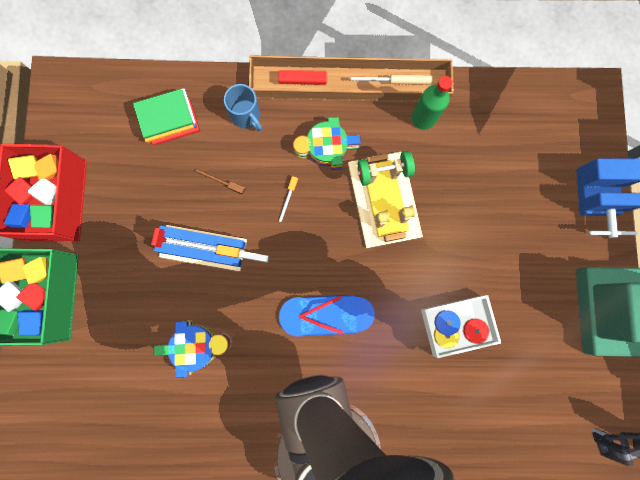

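View pics/topc.png

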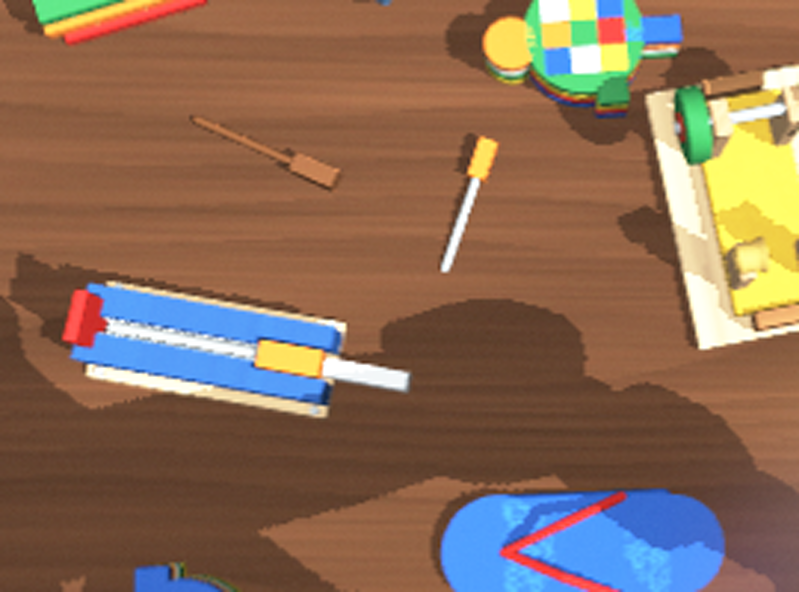

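The pin candidates in the top image are the brown one at (237,187), the small orange one at (290,185) and the orange handle in the blue holder at (228,252). The one in the holder is meant: it is not brown, and it is the larger of the remaining two. The crop confirms this. The slide is at (158,237), the tongue ends at (267,258), and the cart is at about (388,205) with its bushings low on it.

```bash
cat > m.py <<'E'
from h import *
np.set_printoptions(precision=1,suppress=True)
C={n:cam(n) for n in('scene','top')}
s,t=C['scene'],C['top']
for n,a,b in [('mouth',(406.9,242.1),(238,254.1)),('ejb',(488.6,241.6),(156.2,236.2)),('pin',(418.8,240.9),(225.7,251.3)),('near',(230.9,253.6),(413.6,209.5)),('cart',(253.3,271.5),(388.4,221.6)),('holder',(441.8,254.9),(208.5,246)),('tray',(209.5,197.5),(459,325.6)),('turt',(319.4,350.6),(326.1,144)),('turt2',(431.9,189.9),(198.6,344.3))]:
    print(n,*tri([(s,a),(t,b)]))
print('far sc',atz(s,(266.8,246.7),90),'near',atz(s,(230.9,253.6),90),atz(t,(413.6,209.5),90))
a=cv2.resize(s['color'][235:345,205:310],None,fx=4,fy=4,interpolation=cv2.INTER_CUBIC)
b=cv2.resize(t['color'][145:255,335:430],None,fx=4,fy=4,interpolation=cv2.INTER_CUBIC)
cv2.imwrite('pics/cart.png',np.hstack([a,b])[:,:,::-1])
a=cv2.resize(s['color'][220:280,370:510],None,fx=5,fy=5,interpolation=cv2.INTER_CUBIC)
b=cv2.resize(t['color'][218:278,140:280],None,fx=5,fy=5,interpolation=cv2.INTER_CUBIC)
cv2.imwrite('pics/hold.png',np.vstack([a,b])[:,:,::-1])
E
python3 m.py
```

```text
mouth [450.2 210.8  28.9] [1.0415626115900074, 1.0415626115899437]
ejb [483.4 386.2  75.8] [1.8099518145271107, 1.8099518145269626]
pin [455.2 237.2  40.1] [1.5312378373597946, 1.5312378373598134]
near [ 550.4 -188.9   91.3] [2.279662606565841, 2.279662606565792]
cart [ 536.3 -148.3   10.9] [0.42150801619811773, 0.42150801619810824]
holder [471.4 289.9   9.6] [3.9357811751944247, 3.9357811751944296]
tray [ 289.1 -305.3    8.3] [6.695428506879272, 6.695428506879253]
turt [730.6   7.5  11. ] [1.5733587201763832, 1.5733587201763826]
turt2 [241.6 299.7   9.8] [2.186407105172308, 2.1864071051724463]
far sc [ 527.6 -111.9   90. ] near [ 549.7 -186.9   90. ] [ 550.9 -191.6   90. ]
```

View pics/cart.png

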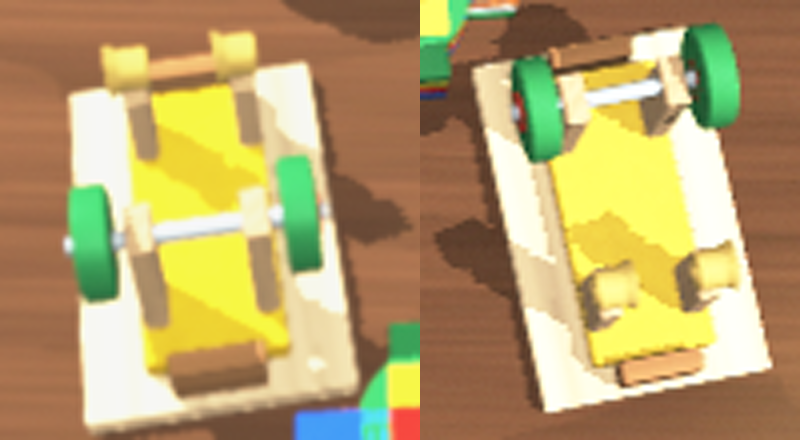

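View pics/hold.png

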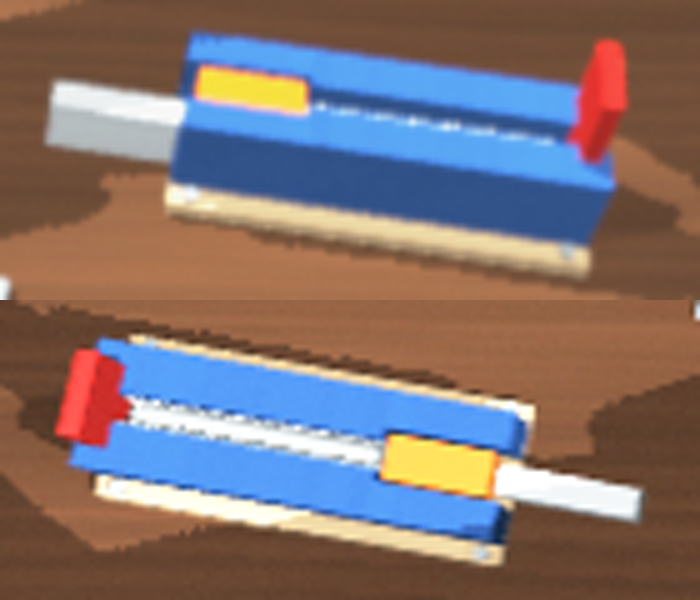

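```bash
cat > fit.py <<'E'
from h import *
from scipy.optimize import least_squares
np.set_printoptions(precision=2,suppress=True)
C={n:cam(n) for n in('scene','top')}
s,t=C['scene'],C['top']
S=lambda x,y:(370+x/5,220+y/5); T=lambda x,y:(140+x/5,218+(y-300)/5)
def W(p,m): 
    c,q=np.cos(p[2]),np.sin(p[2]); return [p[0]+c*m[0]-q*m[1],p[1]+q*m[0]+c*m[1],m[2]]
H=[(s,S(193,35),(-30,-90,54)),(s,S(612,187),(30,104,54)),(s,S(178,150),(30,-90,54)),(s,S(52,80),(-7,-150,30)),(s,S(48,108),(7,-150,30)),
(t,T(105,340),(30,104,54)),(t,T(70,465),(-30,104,54)),(t,T(523,413),(30,-90,54)),(t,T(500,508),(-30,-90,54)),(t,T(642,488),(7,-150,30)),(t,T(637,520),(-7,-150,30)),
(s,(406.9,242.1),(0,-90,41)),(s,(488.6,241.6),(0,101,80))]
def run(L,p0,ex=lambda p,m:m):
    f=lambda p:np.concatenate([np.array(proj(c,W(p,ex(p,m))))-px for c,px,m in L])
    r_=least_squares(f,p0,loss='soft_l1'); print(r_.x); print(f(r_.x).reshape(-1,2)); return r_.x
h=run(H[:11],[468,290,-.2])
S2=lambda x,y:(205+x/4,235+y/4); T2=lambda x,y:(335+(x-420)/4,145+y/4)
# board: corners at x=b-110,b+110 (b=p[3])
B=[(s,S2(70,93),(-110,-70,12)),(s,S2(308,63),(-110,70,12)),(s,S2(357,380),(110,70,12)),(s,S2(85,424),(110,-70,12)),(t,T2(473,70),(110,70,12)),(t,T2(547,408),(-110,70,12)),(t,T2(772,365),(-110,-70,12))]
Wl=[(s,S2(234,54),(0,29,90)),(s,S2(127,67),(0,-29,90)),(s,S2(93,240),(110,-50,90)),(s,S2(299,213),(110,50,90)),(t,T2(712,276),(0,-29,90)),(t,T2(613,293),(0,29,90)),(t,T2(710,78),(110,-50,90)),(t,T2(537,110),(110,50,90))]
ex=lambda p,m:(m[0]+(p[3] if m[2]==12 else 0),m[1],m[2])
c=run(B+Wl,[540,-150,.2,60],ex)
np.save('fit.npy',np.r_[h,c])
def ov(cm,L,p,x0,y0,k,w,hh):
    im=cv2.resize(cm['color'][y0:y0+hh,x0:x0+w],None,fx=k,fy=k,interpolation=cv2.INTER_CUBIC)[:,:,::-1].copy()
    for seg in L:
        q=np.array([proj(cm,W(p,m)) for m in seg]); q=((q+.5-[x0,y0])*k).astype(int)
        cv2.polylines(im,[q],False,(255,0,255),1)
    return im
an=np.linspace(0,2*np.pi,30)
ring=lambda y,rr:[(rr*np.cos(a),y,90+rr*np.sin(a)) for a in an]
wr=lambda y:[(110+30*np.cos(a),y,90+30*np.sin(a)) for a in an]
b=c[3]
CL=[ring(-40,15.5),ring(-18,15.5),ring(18,15.5),ring(40,15.5),ring(40,7),wr(-60),wr(60),[(b-110,-70,12),(b+110,-70,12),(b+110,70,12),(b-110,70,12),(b-110,-70,12)],[(0,-40,90),(0,40,90)]]
i1=np.hstack([ov(s,CL,c,205,230,4,100,115),ov(t,CL,c,335,140,4,100,115)])
cv2.imwrite('pics/ovc.png',i1)
E
python3 fit.py
```

```text
[466.11 291.23  -0.16]
[[-2.38 -0.64]
 [-1.62  0.06]
 [-0.92 -4.93]
 [-1.25  0.54]
 [-1.03 -0.77]
 [-1.3  -0.64]
 [-0.13 -0.1 ]
 [-1.63 -1.03]
 [-2.1   5.56]
 [-0.7  -0.84]
 [-0.8  -1.39]]
[ 537.67 -148.95    0.21   57.19]
[[-1.01 -0.05]
 [-1.42 -0.51]
 [-0.63  0.27]
 [-0.71 -0.12]
 [-1.5  -1.25]
 [-1.26  0.64]
 [-1.25  0.23]
 [-0.88 -0.5 ]
 [-0.98 -0.17]
 [ 0.11 -0.26]
 [-1.47 -0.71]
 [-0.61 -1.48]
 [-0.77 -0.85]
 [-1.93  0.25]
 [-1.05  0.37]]
```

View pics/ovc.png

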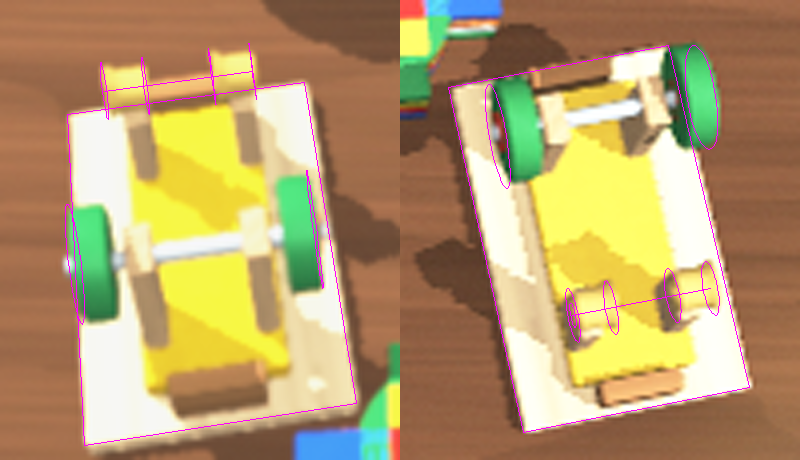

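The overlay shows both bushing rings and the board outline matching within about 1 px in both views. I'll refit the holder without the two mis-picked corners.

```bash
cat > rf.py <<'E'
exec(open('fit.py').read().split("S2=lambda")[0].replace('h=run(H[:11]','h=run([H[i] for i in (0,1,3,4,5,6,7,9,10,11)]'))
f=np.load('fit.npy'); f[:3]=h; np.save('fit.npy',f)
inv=lambda X:[(X[0]-h[0])*np.cos(h[2])+(X[1]-h[1])*np.sin(h[2]),-(X[0]-h[0])*np.sin(h[2])+(X[1]-h[1])*np.cos(h[2])]
print(np.round(f,4)); 
# red plate: top edge corners z=97
for px,cm in [(T(78,350),t),(T(126,362),t),(S(625,48),s),(S(600,40),s)]: print('red97',inv(atz(cm,px,97)))
for px,cm in [((488.6,241.6),s),((156.2,236.2),t)]: print('ejb',inv(atz(cm,px,80)))
for px,cm in [((418.8,240.9),s),((225.7,251.3),t)]: print('pin',inv(atz(cm,px,41)))
q=r.sense(); print(np.degrees(q['tcp_rot']),q['ee_pos'])
E
python3 rf.py
cat > go.py <<'E'
import sys
from h import *
np.set_printoptions(precision=1,suppress=True)
f=np.load('fit.npy')
def state():
    q=r.sense(); print('t%.2f'%q['clock'],q['ee_pos'],np.degrees(q['tcp_rot']),'F',q['contact_force'],'w%.1f ff%.1f'%(q['width'],q['finger_force']))
    return q
def delta(q,P,yaw):  # P world, yaw deg of tool, pointing down
    A=R.from_euler('xyz',q['tcp_rot']); B=R.from_euler('xyz',[180,0,yaw],degrees=True)
    print('turn',np.degrees((A.inv()*B).as_rotvec()),'shift cur',A.inv().apply(np.array(P)-q['ee_pos']),'shift in target',B.inv().apply(np.array(P)-q['ee_pos']))
def fr(p,m):
    c,s=np.cos(p[2]),np.sin(p[2]); return np.array([p[0]+c*m[0]-s*m[1],p[1]+s*m[0]+c*m[1],m[2]])
# usage: go.py h|c x y z
p=f[:3] if sys.argv[1]=='h' else f[3:6]
q=state(); P=fr(p,[float(v) for v in sys.argv[2:5]]); print('goal',P); delta(q,P,90+np.degrees(p[2]))
dx=q['ee_pos'][:2]-p[:2]; c,s=np.cos(p[2]),np.sin(p[2]); print('tcp in frame',[c*dx[0]+s*dx[1],-s*dx[0]+c*dx[1]])
E
python3 go.py h 0 140 200
```

```text
[465.62 292.07  -0.16]
[[-1.98 -0.91]
 [-1.35  0.06]
 [-0.87  0.18]
 [-0.67 -1.14]
 [-1.57 -0.64]
 [-0.53 -0.12]
 [-1.98 -0.62]
 [-1.11 -0.32]
 [-1.24 -0.88]
 [-1.91 -3.17]]
[ 465.62  292.07   -0.16  537.67 -148.95    0.21   57.19]
red97 [np.float64(18.213529163093163), np.float64(95.45133728426825)]
red97 [np.float64(16.649751107249962), np.float64(73.781291632124)]
red97 [np.float64(-16.576280504811308), np.float64(103.14252747715946)]
red97 [np.float64(-19.407791450916967), np.float64(92.2444634321424)]
ejb [np.float64(6.999372525404819), np.float64(92.47381457353802)]
ejb [np.float64(1.998088051002572), np.float64(96.2047508808241)]
pin [np.float64(-0.144600263460001), np.float64(-57.50588552502558)]
pin [np.float64(-1.5513648558152031), np.float64(-54.4801786928404)]
[180.     0.    14.25] [ 129.26 -508.82  231.3 ]
t1.60 [ 129.3 -508.8  231.3] [180.    0.   14.3] F [ 0.  -0.3 -0. ] w85.3 ff0.0
goal [488.3 430.2 200. ]
turn [  0.    0.  -66.4] shift cur [ 579.2 -821.7   31.3] shift in target [984.8 202.1  31.3]
tcp in frame [np.float64(-202.06899240412304), np.float64(-844.8201648031504)]
```

{"method": "play_rows", "body": {
  "targets": [
    [[0,0,-6.64],[0,0,0],0],
    [[0,0,-6.64],[0,0,0],0],
    [[0,0,-6.64],[0,0,0],0],
    [[0,0,-6.64],[0,0,0],0],
    [[0,0,-6.64],[0,0,0],0]
  ]
}}

```text
clock: 2.02
ee_pos: [129.3, -508.8, 231.3]
tcp_rot: [3.142, -0.0, 0.834]
contact_force: [0.6, -0.7, -0.1]
width: 25.7
finger_force: 0.0
```

{"method": "play_rows", "body": {
  "targets": [
    [[0,0,-6.64],[0,0,0],0],
    [[0,0,-6.64],[0,0,0],0],
    [[0,0,-6.64],[0,0,0],0],
    [[0,0,-6.64],[0,0,0],0],
    [[0,0,-6.64],[0,0,0],0]
  ]
}}

```text
clock: 2.43
ee_pos: [129.3, -508.8, 231.3]
tcp_rot: [3.142, -0.0, 1.413]
contact_force: [-1.0, 0.5, 0.4]
width: -0.1
finger_force: 0.0
```

{"method": "play_rows", "body": {
  "targets": [
    [[0,0,0],[33,6.7,0],0],
    [[0,0,0],[33,6.7,0],0],
    [[0,0,0],[33,6.7,0],0],
    [[0,0,0],[33,6.7,0],0],
    [[0,0,0],[33,6.7,0],0]
  ]
}}

```text
clock: 2.85
ee_pos: [189.3, -350.0, 231.2]
tcp_rot: [3.141, 0.0, 1.407]
contact_force: [0.3, -0.0, 0.7]
width: 0.0
finger_force: 0.0
```

{"method": "play_rows", "body": {
  "targets": [
    [[0,0,0],[33,6.7,0],0],
    [[0,0,0],[33,6.7,0],0],
    [[0,0,0],[33,6.7,0],0],
    [[0,0,0],[33,6.7,0],0],
    [[0,0,0],[33,6.7,0],0]
  ]
}}

```text
clock: 3.27
ee_pos: [249.0, -192.6, 231.5]
tcp_rot: [3.141, 0.0, 1.407]
contact_force: [1.0, 0.5, 0.0]
width: 0.0
finger_force: 0.0
```

{"method": "play_rows", "body": {
  "targets": [
    [[0,0,0],[33,6.7,0],0],
    [[0,0,0],[33,6.7,0],0],
    [[0,0,0],[33,6.7,0],0],
    [[0,0,0],[33,6.7,0],0],
    [[0,0,0],[33,6.7,0],0]
  ]
}}

```text
clock: 3.68
ee_pos: [308.9, -35.1, 231.6]
tcp_rot: [3.14, 0.0, 1.408]
contact_force: [0.4, -0.7, -0.8]
width: 0.3
finger_force: 0.0
```

{"method": "play_rows", "body": {
  "targets": [
    [[0,0,0],[33,6.7,0],0],
    [[0,0,0],[33,6.7,0],0],
    [[0,0,0],[33,6.7,0],0],
    [[0,0,0],[33,6.7,0],0],
    [[0,0,0],[33,6.7,0],0]
  ]
}}

```text
clock: 4.1
ee_pos: [368.8, 122.6, 231.5]
tcp_rot: [3.141, -0.0, 1.408]
contact_force: [1.4, -0.9, 0.4]
width: -0.1
finger_force: 0.0
```

```bash
python3 go.py h 0 140 70
```

```text
t4.10 [368.8 122.6 231.5] [180.   -0.   80.7] F [ 1.4 -0.9  0.4] w-0.1 ff0.0
goal [488.3 430.2  70. ]
turn [ 0. -0.  0.] shift cur [322.9  68.1 161.6] shift in target [322.9  68.1 161.5]
tcp in frame [np.float64(-68.05027371672226), np.float64(-182.944746688405)]
```

{"method": "play_rows", "body": {
  "targets": [
    [[0,0,0],[32.5,6.8,0],0],
    [[0,0,0],[32.5,6.8,0],0],
    [[0,0,0],[32.5,6.8,0],0],
    [[0,0,0],[32.5,6.8,0],0],
    [[0,0,0],[32.5,6.8,0],0]
  ]
}}

```text
clock: 4.52
ee_pos: [428.9, 277.3, 231.3]
tcp_rot: [3.141, -0.0, 1.408]
contact_force: [0.1, -0.1, 0.4]
width: -0.2
finger_force: 0.0
```

{"method": "play_rows", "body": {
  "targets": [
    [[0,0,0],[32.5,6.8,0],0],
    [[0,0,0],[32.5,6.8,0],0],
    [[0,0,0],[32.5,6.8,0],0],
    [[0,0,0],[32.5,6.8,0],0],
    [[0,0,0],[32.5,6.8,0],0]
  ]
}}

```text
clock: 4.93
ee_pos: [488.9, 431.9, 231.1]
tcp_rot: [3.142, 0.0, 1.408]
contact_force: [0.2, -0.5, -0.0]
width: -0.2
finger_force: 0.0
```

{"method": "play_rows", "body": {
  "targets": [
    [[0,0,0],[0,0,32],0],
    [[0,0,0],[0,0,32],0],
    [[0,0,0],[0,0,32],0],
    [[0,0,0],[0,0,32],0],
    [[0,0,0],[0,0,32],0]
  ]
}}

```text
clock: 5.35
ee_pos: [488.4, 430.4, 69.7]
tcp_rot: [3.142, -0.0, 1.408]
contact_force: [0.6, 0.9, -0.1]
width: 0.0
finger_force: 0.0
```

```bash
python3 go.py h 0 48 70
python3 - <<'E'
from h import *
for n in('scene','top'):
    c=cam(n); a=c['color'][215:285,365:525] if n=='scene' else c['color'][210:280,120:280]
    cv2.imwrite(f'pics/p_{n}.png',cv2.resize(a,None,fx=4,fy=4,interpolation=cv2.INTER_CUBIC)[:,:,::-1])
cv2.imwrite('pics/push.png',np.vstack([cv2.imread('pics/p_scene.png'),cv2.imread('pics/p_top.png')]))
E
```

```text
t5.35 [488.4 430.4  69.7] [180.   -0.   80.7] F [ 0.6  0.9 -0.1] w0.0 ff0.0
goal [473.4 339.4  70. ]
turn [ 0. -0. -0.] shift cur [-92.2  -0.1  -0.3] shift in target [-92.2  -0.1  -0.3]
tcp in frame [np.float64(0.053269157334042916), np.float64(140.16463034824028)]
```

View pics/push.png

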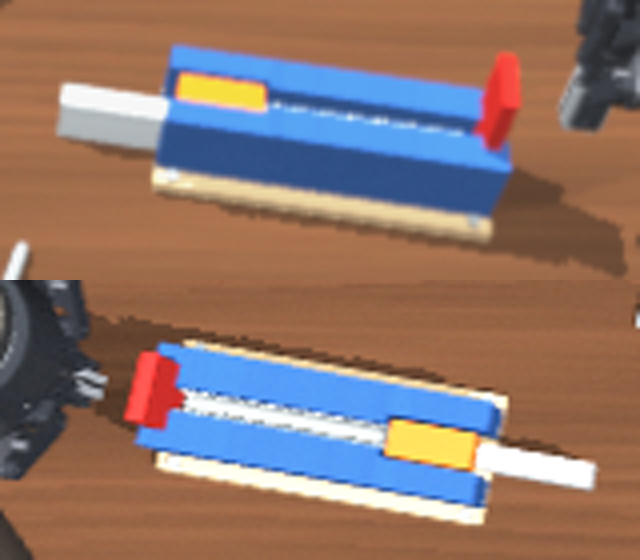

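The closed fingertips, at (590,100) in the scene crop and (92,385) in the top crop, line up with the red plate at (500,100) and (152,390). There is clear air between them, so I can push.

{"method": "play_rows", "body": {
  "targets": [
    [[0,0,0],[-6,0,0],0],
    [[0,0,0],[-6,0,0],0],
    [[0,0,0],[-6,0,0],0],
    [[0,0,0],[-6,0,0],0],
    [[0,0,0],[-6,0,0],0]
  ]
}}

```text
clock: 5.87
ee_pos: [484.4, 400.6, 73.3]
tcp_rot: [3.14, -0.003, 1.407]
contact_force: [1.4, 1.8, 1.1]
width: -0.2
finger_force: 1.5
```

{"method": "play_rows", "body": {
  "targets": [
    [[0,0,0],[-5,0,0],0],
    [[0,0,0],[-5,0,0],0],
    [[0,0,0],[-5,0,0],0],
    [[0,0,0],[-5,0,0],0],
    [[0,0,0],[-5,0,0],0]
  ]
}}

```text
clock: 6.28
ee_pos: [480.2, 376.7, 72.3]
tcp_rot: [3.14, -0.003, 1.408]
contact_force: [1.2, 5.2, 5.5]
width: -0.2
finger_force: 2.9
```

{"method": "play_rows", "body": {
  "targets": [
    [[0,0,0],[-5,0,0],0],
    [[0,0,0],[-4,0,0],0],
    [[0,0,0],[-3,0,0],0],
    [[0,0,0],[-3,0,0],0],
    [[0,0,0],[-3,0,0],0]
  ]
}}

```text
clock: 6.7
ee_pos: [477.3, 359.4, 72.3]
tcp_rot: [3.141, -0.003, 1.408]
contact_force: [1.4, 7.0, 3.8]
width: -0.1
finger_force: 3.5
```

```bash
python3 go.py h 0 48 70
```

```text
t6.70 [477.3 359.4  72.3] [179.9  -0.2  80.7] F [1.4 7.  3.8] w-0.1 ff3.5
goal [473.4 339.4  70. ]
turn [ 0.1 -0.2  0. ] shift cur [-20.3  -0.6   2.2] shift in target [-20.3  -0.6   2.3]
tcp in frame [np.float64(0.6288417252248557), np.float64(68.31827822038315)]
```

{"method": "play_rows", "body": {
  "targets": [
    [[0,0,0],[-3,0,-1],0],
    [[0,0,0],[-3,0,0],0],
    [[0,0,0],[-3,0,0],0],
    [[0,0,0],[-2,0,0],0],
    [[0,0,0],[-2,0,0],0]
  ]
}}

```text
clock: 7.12
ee_pos: [475.1, 346.5, 72.4]
tcp_rot: [3.141, -0.003, 1.408]
contact_force: [2.6, 7.2, -0.2]
width: 0.2
finger_force: 4.1
```

{"method": "play_rows", "body": {
  "targets": [
    [[0,0,0],[-1,0,0],0],
    [[0,0,0],[-1,0,0],0],
    [[0,0,0],[-1,0,0],0],
    [[0,0,0],[-1,0,0],0],
    [[0,0,0],[-1,0,0],0]
  ]
}}

```text
clock: 7.53
ee_pos: [474.4, 342.2, 72.5]
tcp_rot: [3.141, -0.004, 1.408]
contact_force: [3.2, 12.3, -2.0]
width: -0.1
finger_force: 6.3
```

```bash
python3 go.py h 0 48 70
```

```text
t7.53 [474.4 342.2  72.5] [180.   -0.2  80.7] F [ 3.2 12.3 -2. ] w-0.1 ff6.3
goal [473.4 339.4  70. ]
turn [ 0.  -0.2  0. ] shift cur [-2.9 -0.5  2.5] shift in target [-2.9 -0.5  2.5]
tcp in frame [np.float64(0.5097096442220241), np.float64(50.93171494432255)]
```

{"method": "play_rows", "body": {
  "targets": [
    [[0,0,0],[-1,0,0],0],
    [[0,0,0],[-1,0,0],0],
    [[0,0,0],[0,0,0],0],
    [[0,0,0],[0,0,0],0],
    [[0,0,0],[0,0,0],0]
  ]
}}

```text
clock: 7.95
ee_pos: [474.4, 342.2, 72.6]
tcp_rot: [3.141, -0.008, 1.409]
contact_force: [4.2, 16.4, -4.0]
width: 0.0
finger_force: 8.2
```

```bash
python3 go.py h 0 48 70
cat > pinm.py <<'E'
from h import *
np.set_printoptions(precision=1,suppress=True)
f=np.load('fit.npy')
def inv(p,X):
    d=np.array(X)[:2]-p[:2]; c,s=np.cos(p[2]),np.sin(p[2]); return np.array([c*d[0]+s*d[1],-s*d[0]+c*d[1]])
C={n:cam(n) for n in('scene','top')}
for n,c in C.items():
    for q in('pin','pin_tip','pin_shoulder'):
        for d in r.pinpoint(n,q)[:4]: print(n,q,round(d['p'],2),np.round(d['centre'],1),inv(f[:3],atz(c,d['centre'],41)))
    # orange blobs
    h=cv2.cvtColor(c['color'],cv2.COLOR_RGB2HSV); m=((h[...,0]>14)&(h[...,0]<27)&(h[...,1]>150)&(h[...,2]>180)).astype(np.uint8)
    m[:, :]=m; k,l,st,ce=cv2.connectedComponentsWithStats(m)
    for i in range(1,k):
        X=atz(c,ce[i],52); u=inv(f[:3],X)
        if st[i,4]>25 and abs(u[0])<60 and -220<u[1]<50: print(n,'blob',st[i],ce[i],u)
E
python3 pinm.py
```

```text
t7.95 [474.4 342.2  72.6] [180.   -0.4  80.8] F [ 4.2 16.4 -4. ] w0.0 ff8.2
goal [473.4 339.4  70. ]
turn [ 0.  -0.4  0.1] shift cur [-2.9 -0.5  2.6] shift in target [-2.9 -0.5  2.6]
tcp in frame [np.float64(0.52135949757389), np.float64(50.90757021158043)]
scene pin 0.73 [358.8 306.4] [ 207.8 -172.2]
scene pin 0.68 [424.2 304.7] [177.3 -38.1]
scene pin 0.57 [392.8 236.3] [  -2.7 -119.1]
scene pin_tip 0.59 [469.9 325. ] [208.8  55.4]
scene pin_tip 0.55 [368.7 277.3] [ 128.8 -160.9]
scene pin_shoulder 0.72 [431.2 309.4] [186.2 -23.2]
scene pin_shoulder 0.59 [405.2 237.8] [ -3.7 -89.7]
scene pin_shoulder 0.53 [358.9 301.3] [ 195.2 -173.7]
scene pin_shoulder 0.37 [206.4 201.9] [ -27.8 -594.7]
scene blob [385 230  21  10 158] [395.1 234.3] [  -0.1 -114.8]
top pin 0.78 [251.3 255.2] [  -0.2 -114.6]
top pin 0.6 [236.9 187.5] [152.5 -49.8]
top pin 0.49 [294.1 185. ] [ 182.8 -182.3]
top pin_tip 0.55 [191.8 241.6] [ 7.1 27.2]
top pin_tip 0.5 [197.5 168. ] [182.5  51.3]
top pin_tip 0.45 [280.7 220. ] [  93.7 -166.5]
top pin_tip 0.17 [324.9 147. ] [ 289.1 -238.6]
top pin_shoulder 0.98 [243.  254.6] [ -2.2 -95.4]
top pin_shoulder 0.68 [287.5 192.6] [ 161.8 -170.2]
top pin_shoulder 0.63 [227.6 183.2] [158.8 -26.1]
top pin_shoulder 0.37 [460.1 322.8] [ -69.4 -615.8]
top blob [242 249  22  13 194] [252.3 255.1] [  -0.4 -118.5]
```

{"method": "play_rows", "body": {
  "targets": [
    [[0,0,0],[10,0,0],0],
    [[0,0,0],[4,0,-15],0],
    [[0,0,0],[0,0,-30],10],
    [[0,0,0],[0,0,-30],30],
    [[0,0,0],[0,0,-15],60]
  ]
}}

```text
clock: 8.77
ee_pos: [475.8, 351.8, 164.8]
tcp_rot: [3.14, 0.0, 1.408]
contact_force: [1.0, -0.1, 0.4]
width: 33.6
finger_force: 0.0
```

{"method": "play_rows", "body": {
  "targets": [
    [[0,0,0],[-36,0,0],60],
    [[0,0,0],[-36,0,0],60],
    [[0,0,0],[-36,0,0],60],
    [[0,0,0],[-36,0,0],60],
    [[0,0,0],[-34,0,0],60]
  ]
}}

```text
clock: 9.18
ee_pos: [445.1, 174.1, 161.4]
tcp_rot: [-3.14, 0.003, 1.408]
contact_force: [0.8, -0.1, 0.7]
width: 59.8
finger_force: 0.0
```

{"method": "play_rows", "body": {
  "targets": [
    [[0,0,0],[0,0,25],60],
    [[0,0,0],[0,0,25],60],
    [[0,0,0],[0,0,20],60],
    [[0,0,0],[0,0,0],60],
    [[0,0,0],[0,0,0],60]
  ]
}}

```text
clock: 9.6
ee_pos: [445.3, 175.6, 91.3]
tcp_rot: [-3.138, 0.003, 1.407]
contact_force: [0.1, 0.3, 0.1]
width: 59.6
finger_force: 0.0
```

```bash
python3 go.py h -1 -117 22; python3 pinm.py | grep -E "blob|scene pin 0|top pin 0"
python3 - <<'E'
from h import *
im=[]
for n in('scene','top'):
    c=cam(n); a=c['color'][180:280,350:480] if n=='scene' else c['color'][210:310,190:320]
    im.append(cv2.resize(a,None,fx=4,fy=4,interpolation=cv2.INTER_CUBIC)[:300 if n=='x' else 400,:400,::-1])
cv2.imwrite('pics/g.png',np.hstack(im))
E
```

```text
t9.60 [445.3 175.6  91.3] [-179.8    0.2   80.6] F [0.1 0.3 0.1] w59.6 ff0.0
goal [445.7 176.8  22. ]
turn [-0.2  0.2 -0. ] shift cur [ 1.4  0.4 69.3] shift in target [ 1.2  0.2 69.3]
tcp in frame [np.float64(-1.205151555370314), np.float64(-118.20360994436324)]
scene pin 0.75 [360.  305.2] [ 204.4 -170.1]
scene pin 0.73 [420.9 305.5] [180.6 -44.8]
scene pin 0.72 [391.3 239.5] [   8.2 -121.7]
scene blob [385 230  21  10 116] [395.3 234.7] [   1.2 -114.2]
top pin 0.46 [293.7 181.7] [ 190.6 -179.9]
top pin 0.35 [251.9 257.5] [  -5.2 -117. ]
```

View pics/g.png

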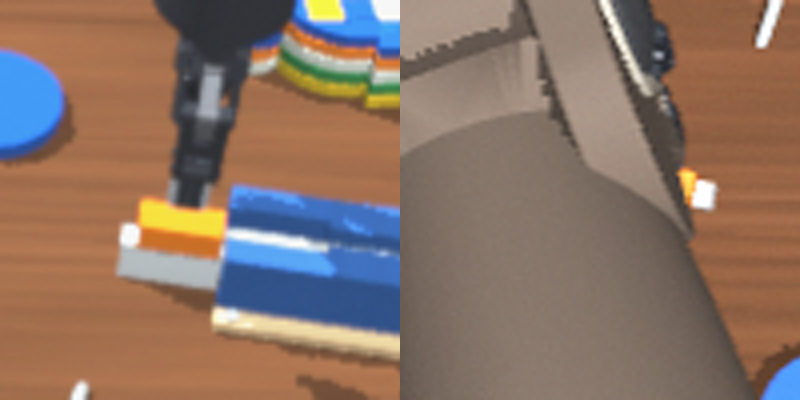

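The scene crop shows the orange handle fully out on the tongue at about (182,225), with the open fingers straddling above it at (190,190). I'll descend and grip.

{"method": "play_rows", "body": {
  "targets": [
    [[0,0,0],[1,0,20],60],
    [[0,0,0],[0,0,20],60],
    [[0,0,0],[0,0,15],60],
    [[0,0,0],[0,0,9],60],
    [[0,0,0],[0,0,5],60]
  ]
}}

```text
clock: 10.52
ee_pos: [446.3, 177.5, 22.2]
tcp_rot: [-3.14, 0.001, 1.408]
contact_force: [0.3, 0.2, 0.1]
width: 59.7
finger_force: 0.0
```

{"method": "play_rows", "body": {
  "targets": [
    [[0,0,0],[0,0,0],60],
    [[0,0,0],[0,0,0],40],
    [[0,0,0],[0,0,0],20],
    [[0,0,0],[0,0,0],5],
    [[0,0,0],[0,0,0],5]
  ]
}}

```text
clock: 10.93
ee_pos: [447.8, 178.0, 24.4]
tcp_rot: [3.14, -0.001, 1.408]
contact_force: [-0.7, -0.5, 5.1]
width: 20.9
finger_force: 59.5
```

{"method": "play_rows", "body": {
  "targets": [
    [[0,0,0],[0,0,0],5],
    [[0,0,0],[0,0,0],5],
    [[0,0,0],[0,0,0],5],
    [[0,0,0],[0,0,0],5],
    [[0,0,0],[0,0,0],5]
  ]
}}

```text
clock: 11.35
ee_pos: [447.8, 178.0, 24.4]
tcp_rot: [3.14, -0.001, 1.408]
contact_force: [-0.1, 0.0, 6.5]
width: 21.0
finger_force: 59.5
```

```bash
python3 go.py h -1 -117 130
```

```text
t11.35 [447.8 178.   24.4] [179.9  -0.1  80.7] F [-0.1  0.   6.5] w21.0 ff59.5
goal [445.7 176.8 130. ]
turn [ 0.1 -0.1 -0. ] shift cur [  -1.5   -1.7 -105.6] shift in target [  -1.6   -1.9 -105.6]
tcp in frame [np.float64(0.8732686561987109), np.float64(-115.43111234334101)]
```

{"method": "play_rows", "body": {
  "targets": [
    [[0,0,0],[0,0,-10],5],
    [[0,0,0],[0,0,-20],5],
    [[0,0,0],[0,0,-32],5],
    [[0,0,0],[0,0,-35],5],
    [[0,0,0],[0,0,-30],5]
  ]
}}

```text
clock: 11.77
ee_pos: [446.6, 177.5, 152.6]
tcp_rot: [3.142, 0.0, 1.408]
contact_force: [0.7, 0.8, -1.3]
width: 21.1
finger_force: 58.8
```

{"method": "play_rows", "body": {
  "targets": [
    [[0,0,-4.3],[0,0,0],5],
    [[0,0,-4.3],[0,0,0],5],
    [[0,0,-4.3],[0,0,0],5],
    [[0,0,-4.2],[0,0,0],5],
    [[0,0,-4.2],[0,0,0],5]
  ]
}}

```text
clock: 12.18
ee_pos: [446.7, 177.6, 150.8]
tcp_rot: [-3.141, 0.0, 1.783]
contact_force: [0.7, 0.1, -1.4]
width: 21.4
finger_force: 58.7
```

```bash
python3 go.py c 0 -220 150; python3 pinm.py | grep -v blob
```

```text
t12.18 [446.7 177.6 150.8] [-180.     0.   102.2] F [ 0.7  0.1 -1.4] w21.4 ff58.7
goal [ 583.4 -364.1  150. ]
turn [-0.   0.   0.2] shift cur [-558.4   19.5    0.9] shift in target [-558.3   21.1    0.8]
tcp in frame [np.float64(-21.080184043719186), np.float64(338.30001824159814)]
scene pin 0.85 [401.2 198.2] [-139.  -108.8]
scene pin 0.58 [419.7 303.8] [176.8 -47.5]
scene pin 0.46 [359.7 308.6] [ 212.8 -169.6]
scene pin_tip 0.64 [465.  188.8] [-208.9   54.5]
scene pin_tip 0.61 [468.9 326.9] [213.7  53.3]
scene pin_tip 0.47 [369.2 274.7] [ 121.5 -160.7]
scene pin_shoulder 0.61 [414.6 195. ] [-158.1  -75.4]
scene pin_shoulder 0.6 [428.7 308.8] [185.7 -28.4]
scene pin_shoulder 0.48 [362.2 304.2] [ 201.  -165.9]
scene pin_shoulder 0.35 [256.3 271.8] [ 162.2 -407. ]
top pin 0.56 [236.8 186.9] [153.9 -49.2]
top pin 0.48 [297.1 181.1] [ 193.6 -187.6]
top pin_tip 0.53 [281.8 222.3] [  88.8 -170. ]
top pin_shoulder 0.76 [289.6 192.3] [ 163.4 -174.9]
top pin_shoulder 0.6 [230.  183.2] [159.9 -31.7]
top pin_shoulder 0.19 [455.9 321.1] [ -67.3 -605.8]
```

{"method": "play_rows", "body": {
  "targets": [
    [[0,0,0],[-28,1,0],5],
    [[0,0,0],[-28,1,0],5],
    [[0,0,0],[-28,1,0],5],
    [[0,0,0],[-28,1,0],5],
    [[0,0,0],[-28,1,0],5]
  ]
}}

```text
clock: 13.0
ee_pos: [481.0, 40.6, 150.4]
tcp_rot: [3.142, 0.0, 1.779]
contact_force: [1.1, 0.2, -1.5]
width: 20.9
finger_force: 58.8
```

{"method": "play_rows", "body": {
  "targets": [
    [[0,0,0],[-28,1,0],5],
    [[0,0,0],[-28,1,0],5],
    [[0,0,0],[-28,1,0],5],
    [[0,0,0],[-28,1,0],5],
    [[0,0,0],[-28,1,0],5]
  ]
}}

```text
clock: 13.42
ee_pos: [514.9, -95.6, 150.3]
tcp_rot: [3.141, -0.0, 1.779]
contact_force: [1.1, 0.1, -1.3]
width: 20.9
finger_force: 58.8
```

{"method": "play_rows", "body": {
  "targets": [
    [[0,0,0],[-28,1,0],5],
    [[0,0,0],[-28,1,0],5],
    [[0,0,0],[-28,1,0],5],
    [[0,0,0],[-28,1,0],5],
    [[0,0,0],[-28,1,0],5]
  ]
}}

```text
clock: 13.83
ee_pos: [548.8, -231.5, 150.2]
tcp_rot: [-3.142, -0.0, 1.779]
contact_force: [0.2, 1.0, -1.6]
width: 21.1
finger_force: 58.8
```

{"method": "play_rows", "body": {
  "targets": [
    [[0,0,0],[-28,1,0],5],
    [[0,0,0],[-28,1,0],5],
    [[0,0,0],[-28,1,0],5],
    [[0,0,0],[-28,1,0],5],
    [[0,0,0],[-26,1,0],5]
  ]
}}

```text
clock: 14.25
ee_pos: [582.2, -365.7, 150.0]
tcp_rot: [-3.141, -0.0, 1.778]
contact_force: [-0.2, 0.7, -0.2]
width: 20.9
finger_force: 58.8
```

```bash
python3 go.py c 0 -220 73.4
```

```text
t14.25 [ 582.2 -365.7  150. ] [-180.    -0.   101.9] F [-0.2  0.7 -0.2] w20.9 ff58.8
goal [ 583.4 -364.1   73.4]
turn [-0.  -0.  -0.1] shift cur [ 1.3  1.5 76.6] shift in target [ 1.3  1.5 76.6]
tcp in frame [np.float64(-1.4617645733456754), np.float64(-221.25984771990795)]
```

{"method": "play_rows", "body": {
  "targets": [
    [[0,0,0],[0,1,20],5],
    [[0,0,0],[0,0,25],5],
    [[0,0,0],[0,0,20],5],
    [[0,0,0],[0,0,11],5],
    [[0,0,0],[0,0,0],5]
  ]
}}

```text
clock: 14.67
ee_pos: [581.5, -362.9, 70.8]
tcp_rot: [-3.138, -0.004, 1.779]
contact_force: [0.1, 0.2, -1.3]
width: 21.0
finger_force: 58.8
```

```bash
python3 go.py c 0 -220 73.4
cat > ins.py <<'E'
from h import *
import sys
np.set_printoptions(precision=1,suppress=True)
f=np.load('fit.npy')
C={n:cam(n) for n in('scene','top')}
def inv(p,X):
    d=np.array(X)[:2]-p[:2]; c,s=np.cos(p[2]),np.sin(p[2]); return np.array([c*d[0]+s*d[1],-s*d[0]+c*d[1],X[2]])
D={}
for q in('pin','pin_tip','pin_shoulder','near_mouth','far_exit'):
    for n,c in C.items():
        for d in r.pinpoint(n,q)[:4]:
            u=inv(f[3:6],atz(c,d['centre'],90))
            if abs(u[0])<40 and -260<u[1]<80: print(n,q,round(d['p'],2),np.round(d['centre'],1),u); D.setdefault((n,q),d['centre'])
    if ('scene',q) in D and ('top',q) in D:
        X,e=tri([(C['scene'],D['scene',q]),(C['top'],D['top',q])]); print('   TRI',q,inv(f[3:6],X),e[0])
im=[cv2.resize(C['scene']['color'][225:285,165:285],None,fx=5,fy=5,interpolation=cv2.INTER_CUBIC),cv2.resize(C['top']['color'][180:240,370:490],None,fx=5,fy=5,interpolation=cv2.INTER_CUBIC)]
cv2.imwrite(sys.argv[1],np.vstack(im)[:,:,::-1])
E
python3 ins.py pics/i1.png
```

```text
t14.67 [ 581.5 -362.9   70.8] [-179.8   -0.2  101.9] F [ 0.1  0.2 -1.3] w21.0 ff58.8
goal [ 583.4 -364.1   73.4]
turn [-0.2 -0.2 -0.1] shift cur [-1.6  1.6 -2.6] shift in target [-1.6  1.6 -2.6]
tcp in frame [np.float64(-1.58768333653817), np.float64(-218.38723654806776)]
scene pin 0.69 [145.3 264.2] [   1.5 -219.2   90. ]
top pin 0.88 [490.1 197.4] [  -2.5 -222.2   90. ]
   TRI pin [  -1.9 -221.9   86.8] 1.54683123529816
scene pin_tip 0.66 [215.5 254.2] [ -0.2 -72.3  90. ]
top pin_tip 0.9 [429.  205.4] [  6.5 -81.   90. ]
   TRI pin_tip [  5.6 -74.7  98.4] 3.6297155660275653
scene pin_shoulder 0.59 [157.3 259.8] [  -6.3 -194.8   90. ]
top pin_shoulder 0.57 [477.3 197.4] [   3.2 -193.5   90. ]
top pin_shoulder 0.5 [389.1 221.7] [-12.6  16.4  90. ]
   TRI pin_shoulder [   1.8 -191.    98.7] 1.0744434627590134
scene near_mouth 0.69 [229.9 251.2] [ -3.3 -41.4  90. ]
top near_mouth 0.97 [410.5 215.3] [ -7.6 -34.5  90. ]
   TRI near_mouth [ -7.2 -39.1  84.3] 3.0071072057900503
scene far_exit 0.58 [266.5 247.6] [ 0.3 37.4 90. ]
top far_exit 0.66 [376.7 219.3] [-1.7 42.8 90. ]
   TRI far_exit [-1.6 39.8 86.8] 2.438234069301278
```

View pics/i1.png

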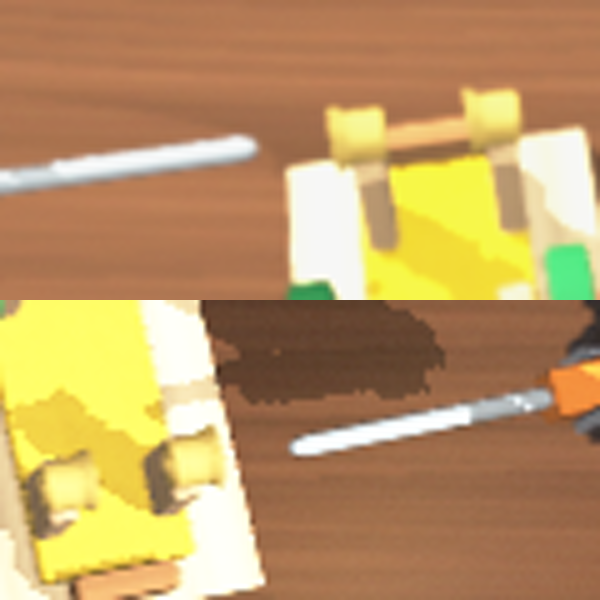

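The scene crop shows the tip at (250,147) and the near bushing centred at about (357,136). In the top crop the tip is at (297,447) and the funnel rim is at about (219,456). I'll measure the rod line numerically.

```bash
cat > rod.py <<'E'
from h import *
np.set_printoptions(precision=2,suppress=True)
f=np.load('fit.npy'); p=f[3:6]
def inv(p,X):
    d=np.array(X)[:2]-p[:2]; c,s=np.cos(p[2]),np.sin(p[2]); return np.array([c*d[0]+s*d[1],-s*d[0]+c*d[1],X[2]])
def W(m):
    c,q=np.cos(p[2]),np.sin(p[2]); return [p[0]+c*m[0]-q*m[1],p[1]+q*m[0]+c*m[1],m[2]]
G={}
for n,(x0,x1,y0,y1) in {'scene':(170,214,235,275),'top':(432,474,190,215)}.items():
    c=cam(n); h=cv2.cvtColor(c['color'],cv2.COLOR_RGB2HSV).astype(int); sub=h[y0:y1,x0:x1]
    w=np.clip(110-sub[...,1],0,60)*(sub[...,2]>90); ys=np.arange(y0,y1)[:,None]
    ok=w.sum(0)>60; cen=(w*ys).sum(0)[ok]/w.sum(0)[ok]; xs=np.arange(x0,x1)[ok]
    k=np.polyfit(xs,cen,1); print(n,ok.sum(),'line',k,'rms',np.std(cen-np.polyval(k,xs)))
    pr=[proj(c,W((0,y,90))) for y in(-190,-90,-40,40)]
    print(' row of rod - row of model axis at y=-190,-90,-40,+40:',[round(float(np.polyval(k,a)-b),2) for a,b in pr])
    # predicted shift per mm
    a=proj(c,W((0,-90,90)));dx=np.array(proj(c,W((1,-90,90))))-a;dz=np.array(proj(c,W((0,-90,91))))-a
    g=[d[1]-k[0]*d[0] for d in(dx,dz)]; print(' px/mm x,z',g)
    G[n]=(g,[float(np.polyval(k,q[0])-q[1]) for q in pr])
for i,y in enumerate((-190,-90,-40,40)):
    print('y',y,'rod offset x,z',np.linalg.solve([G['scene'][0],G['top'][0]],[G['scene'][1][i],G['top'][1][i]]))
E
python3 rod.py
```

```text
scene 44 line [ -0.13 282.35] rms 0.07700819662658644
 row of rod - row of model axis at y=-190,-90,-40,+40: [-0.86, -0.92, -0.94, -0.98]
 px/mm x,z [np.float64(0.35677542622070374), np.float64(-0.30819419669652953)]
top 42 line [ -0.2  294.53] rms 0.14561546038880063
 row of rod - row of model axis at y=-190,-90,-40,+40: [0.11, 0.29, 0.38, 0.53]
 px/mm x,z [np.float64(-0.4435879309045293), np.float64(-0.06608120122153299)]
y -190 rod offset x,z [-0.56  2.15]
y -90 rod offset x,z [-0.93  1.89]
y -40 rod offset x,z [-1.12  1.76]
y 40 rod offset x,z [-1.42  1.53]
```

{"method": "play_rows", "body": {
  "targets": [
    [[0,0,0],[6,1,0],5],
    [[0,0,0],[6,0,0],5],
    [[0,0,0],[6,0,0],5],
    [[0,0,0],[6,0,0],5],
    [[0,0,0],[4,0,0],5]
  ]
}}

```text
clock: 15.78
ee_pos: [578.0, -335.1, 74.4]
tcp_rot: [-3.141, -0.0, 1.78]
contact_force: [0.3, 0.9, -1.6]
width: 20.9
finger_force: 58.8
```

{"method": "play_rows", "body": {
  "targets": [
    [[0,0,0],[0,0,0],5],
    [[0,0,0],[0,0,0],5],
    [[0,0,0],[0,0,0],5],
    [[0,0,0],[0,0,0],5],
    [[0,0,0],[0,0,0],5]
  ]
}}

```text
clock: 16.2
ee_pos: [578.3, -336.5, 74.3]
tcp_rot: [3.142, 0.0, 1.779]
contact_force: [-0.7, -0.1, -0.2]
width: 21.2
finger_force: 58.8
```

```bash
python3 go.py c 0 -185 73.4; sed -i "s/(170,214,235,275)/(175,214,235,275)/" rod.py; python3 rod.py; python3 ins.py pics/i2.png | grep -E "tip|TRI"
python3 - <<'E'
from h import *
for n,(a,b,c,d) in {'top':(398,424,198,222),'scene':(224,252,240,262)}.items():
    h=cv2.cvtColor(cam(n)['color'],cv2.COLOR_RGB2HSV)[c:d,a:b]
    print(n,'cols',a,'rows',c)
    for i,row in enumerate(h): print(c+i,' '.join('%2d/%02d'%(p[1]//10,p[2]//10) for p in row))
E
```

```text
t16.20 [ 578.3 -336.5   74.3] [180.    0.  101.9] F [-0.7 -0.1 -0.2] w21.2 ff58.8
goal [ 576.1 -329.9   73.4]
turn [ 0.   0.  -0.1] shift cur [ 6.9 -0.8  0.9] shift in target [ 6.9 -0.7  0.9]
tcp in frame [np.float64(0.7491019751970001), np.float64(-191.9061171839422)]
scene 39 line [ -0.14 283.57] rms 0.07141499474155413
 row of rod - row of model axis at y=-190,-90,-40,+40: [-0.25, -0.48, -0.59, -0.77]
 px/mm x,z [np.float64(0.3568027638938868), np.float64(-0.30851679044328334)]
top 40 line [ -0.26 320.24] rms 1.388256885598482
 row of rod - row of model axis at y=-190,-90,-40,+40: [-2.14, 0.55, 1.89, 4.06]
 px/mm x,z [np.float64(-0.44959426199359076), np.float64(-0.058983321045840455)]
y -190 rod offset x,z [4.04 5.47]
y -90 rod offset x,z [-1.23  0.13]
y -40 rod offset x,z [-3.88 -2.56]
y 40 rod offset x,z [-8.13 -6.9 ]
   TRI pin [   1.  -195.4   81.8] 3.0237367385908147
scene pin_tip 0.87 [228.6 251.9] [ -1.8 -44.3  90. ]
top pin_tip 0.65 [418.4 208.9] [  3.3 -55.5  90. ]
   TRI pin_tip [  2.8 -48.3  97.4] 4.9179290408851495
   TRI pin_shoulder [  -3.8 -164.9   92. ] 6.15365218
[... 7086 characters left out ...]
 17/20 18/20
258  7/24  5/24  3/24  2/24  1/24  0/24  0/24  0/24  7/24 11/21  9/23  9/22 10/21  9/22  9/22  9/23  9/23 10/22 12/19 17/22 18/22 18/21 19/23 19/24 19/24 19/24 19/24 19/24
259  0/24  0/24  0/24  0/24  0/24  0/24  0/24  0/24  2/24  5/24  1/24  3/24  8/23  9/23  9/23  9/23  9/23  9/22 13/22 17/24 18/24 19/24 18/24 18/24 18/24 18/24 18/24 18/24
260  0/24  0/24  0/24  0/24  0/24  0/24  0/24  0/24  0/24  0/24  0/24  2/24  7/24  9/23  9/23  9/23  9/22  9/22 12/21 16/24 18/24 18/24 18/24 18/24 18/24 18/24 18/24 18/24
261  0/24  0/24  0/24  0/24  0/24  0/24  0/24  0/24  0/24  0/24  0/24  2/24  7/24  9/23  9/22 10/21 10/19 10/18 12/19 16/24 18/24 18/24 18/24 18/24 18/24 18/24 18/24 18/24
```

{"method": "play_rows", "body": {
  "targets": [
    [[0,0,0],[0,1.8,0.7],5],
    [[0,0,0],[3,0,0],5],
    [[0,0,0],[3,0,0],5],
    [[0,0,0],[3,0,0],5],
    [[0,0,0],[3,0,0],5]
  ]
}}

```text
clock: 17.42
ee_pos: [577.4, -323.7, 73.6]
tcp_rot: [-3.142, -0.0, 1.78]
contact_force: [-0.0, 0.1, -1.4]
width: 21.1
finger_force: 58.8
```

{"method": "play_rows", "body": {
  "targets": [
    [[0,0,0],[2,0,0],5],
    [[0,0,0],[2,0,0],5],
    [[0,0,0],[2,0,0],5],
    [[0,0,0],[1,0,0],5],
    [[0,0,0],[0,0,0],5]
  ]
}}

```text
clock: 17.83
ee_pos: [576.1, -317.0, 73.6]
tcp_rot: [3.142, -0.0, 1.78]
contact_force: [0.6, -0.1, -1.0]
width: 20.6
finger_force: 58.8
```

```bash
python3 go.py c 0 -150 73.4
```

```text
t17.83 [ 576.1 -317.    73.6] [180.  -0. 102.] F [ 0.6 -0.1 -1. ] w20.6 ff58.8
goal [ 568.9 -295.7   73.4]
turn [ 0. -0. -0.] shift cur [22.4 -2.6  0.2] shift in target [22.4 -2.6  0.2]
tcp in frame [np.float64(2.61320557515446), np.float64(-172.38004535639462)]
```

{"method": "play_rows", "body": {
  "targets": [
    [[0,0,0],[2,0,0],5],
    [[0,0,0],[2,0,0],5],
    [[0,0,0],[2,0,0],5],
    [[0,0,0],[2,0,0],5],
    [[0,0,0],[2,0,0],5]
  ]
}}

```text
clock: 18.25
ee_pos: [574.0, -307.3, 73.6]
tcp_rot: [-3.142, -0.0, 1.779]
contact_force: [-0.6, 0.5, -0.3]
width: 20.9
finger_force: 58.8
```

{"method": "play_rows", "body": {
  "targets": [
    [[0,0,0],[2,0,0],5],
    [[0,0,0],[2,0,0],5],
    [[0,0,0],[2,0,0],5],
    [[0,0,0],[0,0,0],5],
    [[0,0,0],[0,0,0],5]
  ]
}}

```text
clock: 18.67
ee_pos: [572.8, -301.5, 73.6]
tcp_rot: [3.142, 0.0, 1.78]
contact_force: [-0.1, -0.3, -1.9]
width: 21.2
finger_force: 58.8
```

```bash
python3 go.py c 0 -150 73.4; python3 ins.py pics/i3.png | grep -E "tip|shoulder"
```

```text
t18.67 [ 572.8 -301.5   73.6] [180.   0. 102.] F [-0.1 -0.3 -1.9] w21.2 ff58.8
goal [ 568.9 -295.7   73.4]
turn [ 0.  0. -0.] shift cur [ 6.5 -2.7  0.2] shift in target [ 6.5 -2.6  0.2]
tcp in frame [np.float64(2.649234682250686), np.float64(-156.53284189077263)]
scene pin_shoulder 0.87 [187.5 257.8] [  -0.6 -131.5   90. ]
top pin_shoulder 0.62 [451.6 204.6] [  -1.7 -132.    90. ]
   TRI pin_shoulder [  -1.5 -132.    89.1] 0.31362911415497413
```

View pics/i3.png

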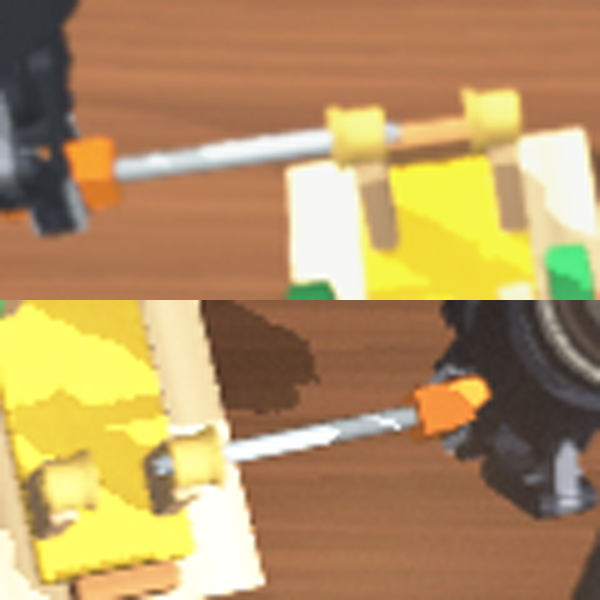

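The scene crop shows the rod through the near bushing, with the tip showing at (392,132) in line with the far bushing at (490,118). No force is felt. I'll continue.

{"method": "play_rows", "body": {
  "targets": [
    [[0,0,0],[4,0,0],5],
    [[0,0,0],[4,0,0],5],
    [[0,0,0],[4,0,0],5],
    [[0,0,0],[4,0,0],5],
    [[0,0,0],[4,0,0],5]
  ]
}}

```text
clock: 19.68
ee_pos: [568.5, -281.5, 73.6]
tcp_rot: [-3.142, -0.0, 1.78]
contact_force: [0.2, -0.1, -0.7]
width: 21.3
finger_force: 58.8
```

{"method": "play_rows", "body": {
  "targets": [
    [[0,0,0],[2.5,0,0],5],
    [[0,0,0],[2.5,0,0],5],
    [[0,0,0],[2,0,0],5],
    [[0,0,0],[2,0,0],5],
    [[0,0,0],[2,0,0],5]
  ]
}}

```text
clock: 20.1
ee_pos: [566.4, -271.2, 73.6]
tcp_rot: [3.142, 0.0, 1.779]
contact_force: [0.4, -0.6, -1.1]
width: 21.1
finger_force: 58.8
```

{"method": "play_rows", "body": {
  "targets": [
    [[0,0,0],[2,0,0],5],
    [[0,0,0],[2,0,0],5],
    [[0,0,0],[2,0,0],5],
    [[0,0,0],[2,0,0],5],
    [[0,0,0],[0,0,0],5]
  ]
}}

```text
clock: 20.52
ee_pos: [564.6, -263.1, 73.6]
tcp_rot: [-3.141, -0.0, 1.78]
contact_force: [0.7, 0.2, -1.4]
width: 21.2
finger_force: 58.8
```

```bash
python3 go.py c 0 -100 73.4; python3 ins.py pics/i4.png | grep -E "tip|shoulder"
```

```text
t20.52 [ 564.6 -263.1   73.6] [-180.   -0.  102.] F [ 0.7  0.2 -1.4] w21.2 ff58.8
goal [ 558.5 -246.8   73.4]
turn [-0. -0. -0.] shift cur [17.3 -2.6  0.2] shift in target [17.3 -2.6  0.2]
tcp in frame [np.float64(2.5995241813626677), np.float64(-117.26797739157593)]
scene pin_tip 0.85 [264.8 248.6] [ 2.5 33.5 90. ]
top pin_tip 0.54 [385.5 216.5] [ 0.7 21.8 90. ]
   TRI pin_tip [ 1.5 27.9 91.1] 5.808687022733972
scene pin_shoulder 0.61 [211.  250.8] [-11.6 -81.6  90. ]
top pin_shoulder 0.83 [434.4 210.4] [ -7.2 -90.4  90. ]
   TRI pin_shoulder [ -7.6 -84.4  96.2] 3.8300718435812504
```

{"method": "play_rows", "body": {
  "targets": [
    [[0,0,0],[2,0,0],5],
    [[0,0,0],[2,0,0],5],
    [[0,0,0],[2,0,0],5],
    [[0,0,0],[3,0,0],5],
    [[0,0,0],[3,0,0],5]
  ]
}}

```text
clock: 21.53
ee_pos: [562.1, -251.4, 73.6]
tcp_rot: [-3.142, -0.0, 1.78]
contact_force: [-0.7, 0.6, -1.5]
width: 21.0
finger_force: 58.8
```

{"method": "play_rows", "body": {
  "targets": [
    [[0,0,0],[4,0,0],5],
    [[0,0,0],[4,0,0],5],
    [[0,0,0],[4,0,0],5],
    [[0,0,0],[4,0,0],5],
    [[0,0,0],[4,0,0],5]
  ]
}}

```text
clock: 21.95
ee_pos: [558.0, -231.7, 73.6]
tcp_rot: [3.142, 0.0, 1.78]
contact_force: [0.6, -0.9, -1.0]
width: 21.0
finger_force: 58.8
```

{"method": "play_rows", "body": {
  "targets": [
    [[0,0,0],[0,0,0],5],
    [[0,0,0],[0,0,0],5],
    [[0,0,0],[0,0,0],5],
    [[0,0,0],[0,0,0],5],
    [[0,0,0],[0,0,0],5]
  ]
}}

```text
clock: 22.37
ee_pos: [558.1, -232.3, 73.6]
tcp_rot: [3.142, 0.0, 1.779]
contact_force: [0.5, 0.2, -2.0]
width: 20.8
finger_force: 58.8
```

```bash
python3 go.py c 0 -85 73.4; python3 ins.py pics/i5.png | grep -E "tip|shoulder"
python3 - <<'E'
from h import *
c=cam('scene'); h=cv2.cvtColor(c['color'],cv2.COLOR_RGB2HSV)[238:256,260:286]
for i,row in enumerate(h): print(238+i,' '.join('%2d/%02d'%(p[1]//10,p[2]//10) for p in row))
E
```

```text
t22.37 [ 558.1 -232.3   73.6] [180.    0.  101.9] F [ 0.5  0.2 -2. ] w20.8 ff58.8
goal [ 555.3 -232.1   73.4]
turn [ 0.   0.  -0.1] shift cur [ 0.8 -2.7  0.2] shift in target [ 0.8 -2.7  0.2]
tcp in frame [np.float64(2.6723065579831555), np.float64(-85.82990541536314)]
scene pin_tip 0.75 [275.6 243.1] [-9.1 58.4 90. ]
top pin_tip 0.48 [369.9 217.8] [ 4.6 57.2 90. ]
   TRI pin_tip [  2.5  58.7 103. ] 0.7462657274235559
scene pin_shoulder 0.74 [220.2 251.3] [ -6.7 -62.1  90. ]
top pin_shoulder 0.68 [420.3 213.2] [ -7.2 -57.4  90. ]
   TRI pin_shoulder [ -7.2 -60.1  88.4] 2.1754487446316744
238 13/18 13/18 13/18 13/18 13/18 13/18 13/18 13/18 13/18 13/18 13/18 13/18 13/18 13/18 13/18 13/18 13/18 13/18 13/18 13/18 13/18 13/18 13/18 13/18 13/18 13/18
239 13/17 13/17 13/17 13/17 13/17 13/17 13/17 13/17 13/17 13/17 13/17 13/17 13/17 13/17 13/17 13/17 13/17 13/17 13/17 13/17 13/17 13/17 13/17 13/17 13/17 13/17
240 13/17 13/18 13/18 13/18 13/18 13/18 13/18 13/18 13/18 13/18 13/17 13/18 13/17 13/18 13/18 13/18 13/18 13/18 13/18 13/18 13/18 13/18 13/18 13/18 13/18 13/18
241 13/18 13/18 13/18 13/
[... 1674 characters left out ...]
  7/24  5/24  3/24  3/24  2/24  6/24 11/19 13/17 13/17 13/17
252 14/21 14/21 14/21 14/20 14/20 14/20 14/19 14/20 13/21  8/24  6/24  5/24  4/24  2/24  1/24  1/24  0/24  0/24  0/24  0/24  0/24  3/24 10/21 13/18 13/17 13/17
253 14/20 14/19 14/19 13/18 13/18 13/18 12/19 12/20  9/23  2/24  1/24  1/24  1/24  1/24  1/24  1/24  0/24  0/24  0/24  0/24  0/24  2/24  9/22 13/17 13/17 13/17
254 14/18 14/17 12/18 11/19 11/20 10/21  9/22  9/23  7/24  1/24  0/24  0/24  1/24  1/24  1/24  1/24  0/24  0/24  0/24  0/24  0/24  1/24  8/23 12/16 13/16 13/17
255 15/17 15/17 11/19 10/22  9/23  9/23  9/23  8/23  6/24  1/24  0/24  0/24  1/24  1/24  1/24  1/24  0/24  0/24  0/24  0/24  0/24  0/24  7/24 11/14 13/14 13/16
```

The pixels show the rod out of the far bushing from column 269 to 278, which is about 20 mm. The arm is still, the grip force is 59 N and the contact force is negligible, so I'm handing in.

```bash
python3 -c "
from bench import r
print(r.sign_off())"
```

```text
the job is handed in; nothing more can be done
None
```

I pressed the slide home and threaded the pin through both bushings. Its tip stands about 20 mm beyond the far one, the handle is still gripped at about 59 N, and the job is handed in; the hand-in call gave no verdict.

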